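# Seat the plug in a blind bore and gauge its depth

### The arm

A 7-joint arm with a two-finger parallel gripper is mounted at the origin on the work surface. World frame = base frame: x ahead of the robot, y to its left, z up, the work surface at z = 0. Lengths are in mm, angles in degrees, forces in N, time in s.
With the tool pointing down it reaches from about 425 to 950 mm from the base axis. Payload 16.7 kg.
Tool frame: the origin (TCP) lies at the very end of the fingers, on their centre line; the grasp point (between the pads) lies 19 mm behind it; z points along the fingers, y is the line along which they close (so a half turn about z gives the same grasp; the last joint's range is limited). The gripper opens to 94 mm and grips with 3 to 60 N. Pads are 16 mm wide; open, the fingers measure 119 mm over their backs; the gripper's body (75 mm by 177 mm) begins 78 mm behind the grasp point.
Start: joints at [63.398, 24.414, 4.234, 92.017, -1.954, 63.644, -3.845], TCP at [208.966, -641.8, 205.467] pointing down, gripper open.
Joint ranges: [-163.25, 163.25], [-28.42, 122.38], [-70.27, 78.77], [12.13, 141.07], [-58.53, 238.53], [9.26, 117.41], [-156.51, 156.51]. Speed limits (degrees/s): [108.29, 108.29, 136.94, 136.94, 172.46, 172.46, 172.46].

### API

Orientations are given as [roll, pitch, yaw] about the fixed x, y, z axes, in that order (R = Rz(yaw) Ry(pitch) Rx(roll)).
In Python, from station import bot gives the robot as it stands. Calls block until the motion is done:
- bot.movep(position, orientation): joint-space move of the TCP to a pose.
- bot.movel(position, orientation=None, speed=150, contact_N=None): straight line of the TCP; orientation=None keeps the orientation; speed is the mean speed in mm/s. With contact_N (N) it stops when the force on the tool has changed by that much, and returns True; else False.
- bot.movej(angles): joint-space move.
- bot.command_gripper(opening): opening from 0.0 (shut) to 1.0 (fully open); the grip force is fixed at half the most; returns when the fingers have stopped.
- bot.pause(seconds).
- bot.inverse_kinematics(position, orientation): joint angles nearest the present ones, or None.
- bot.read_camera(name): name is "side" or "top"; returns a dict with "pixels" (480x640x3 uint8, red, green, blue), "intrinsics" (3x3 intrinsics, pixels), "extrinsics" (4x4, takes a point from camera to world coordinates). Camera axes: x right, y down, z forward; pixel columns grow to the right and rows downward; lengths in mm; the calibration is good to about 2 mm. A picture is of the moment at which its call begins. There is no depth.
A pose or a line that the arm cannot do raises bot.IKError and nothing moves.
- bot.hand_in(): hands the job in; it is judged then, once.
Trained networks look in the newest picture that a camera, given by its name, has taken for a name from the list of things; names that differ only in an ending like _2 or _b are one class to them, and where a whole thing is asked for, a point or a joint stands for the part that bears it (a point fixed in the world has none). Each returns a list of dicts, best first, with "score" (0 to 1); they miss things now and then, are a little off and sometimes report something else, mostly with a low value. They report only what shows in the picture. A call takes as long as a camera call. They do not tell look-alikes from the thing itself.
- bot.regions_of(label, camera): "pixels" (480x640 bool, what is visible of it) and "bbox" ([left, top, right, bottom] in pixels, round what is visible of it).
- bot.landmark_of(label, camera): "position" ([column, row] in pixels: a listed point, or the origin of a listed thing).
Readings, each from a call of its own:
- bot.read_time_s(): time.
- bot.read_joint_pos(): joint angles.
- bot.read_qvel(): joint speeds.
- bot.read_joint_efforts(): joint torques, N m.
- bot.read_tcp_pos(): TCP position.
- bot.read_eef_rot(): TCP orientation.
- bot.read_wrist_force(): force on the tool from outside, world axes, zero at the start.
- bot.read_wrist_torque(): the same for the moment, N m.
- bot.read_grip_width(): opening from 0.0 (shut) to 1.0 (fully open).
- bot.read_finger_force(): force on a finger pad.
Only numpy, scipy, OpenCV 4.12 (cv2) and the standard library are available. Lean on these libraries where they do the work, as an engineer would, in place of code of your own. Each camera call takes 0.05 s, during which the arm holds its last target. There are 200 camera calls.

### The job

Take the depth rod (long slim grip; the other tool is a disc-headed punch) from the wooden rack and slide it nose down into the bore of the aluminium hub, pushing the snug plug inside ahead of it until you feel the plug bottom on the thin floor, without forcing it. Then record how far the rod stands out: slide the rider on the gauge column down until its flat top is level with the top of the rod. Leave the rod standing bottomed in the bore, and leave the other things alone.

Things in the scene. Friction and masses are not known exactly. Their poses are not given: they have to be found in the camera images.
- rod: Depth rod of bare steel, 140 mm long, about 120 g. Round shaft diameter 14 mm up to 100 mm from the tip, with a conical nose (8 mm flat tip, tapering over the first 8 mm); above it a cylindrical grip diameter 22 mm, 40 mm long, with fine rings. Origin at the centre of the tip, z towards the grip. It stands upright in one of the rack's two holes, tip on the bench.
- rod_tip (a point): Centre of the depth rod's tip.
- rod_top (a point): Centre of the flat top of the depth rod's grip, 140 mm from the tip.
- fixture: Fixed gauging fixture, steel base plate 100 x 200 x 10 mm. Origin on the bench under the bore axis, z up, its y points from bore to gauge column. Over the origin an aluminium hub 60 x 60 mm, top 70 mm above the bench, with one vertical blind bore. At y = 118 mm a steel gauge column 30 (x) x 12 (y) mm, top 206 mm above the bench; the rider is on its side facing the hub.
- bore_mouth (a point): Centre of the bore's mouth, 70 mm above the bench. Bore diameter 15.5 mm. In it is a snug plug, its top 12 to 42 mm below the mouth; it slides down with a drag of about 6 N and stays where it is left. 8 to 18 mm further down it bottoms, top 30 to 50 mm below the mouth (unknown), felt as a further rise of about 10 N per mm: the thin floor flexes, and bears at most 25 N from the rod in all.
- rider (a joint): Travel of the rider down the gauge column, m: 0 at the top of its travel (rider's top 202 mm above the bench), 0.06 at the bottom. It starts between 0 and 0.010. Friction of about 5 N holds it wherever it is left; it can be pushed down on its top or pinched and slid up or down.
- rider_top (a point): Centre of the rider's flat top face. The rider is an aluminium block 24 mm (fixture x) x 34 mm (fixture y) x 30 mm tall, at fixture y = 94 mm; it moves only vertically. Nothing stands beside it in fixture x.
- rack: Fixed wooden rack 60 x 160 x 50 mm, origin under its centre, with two vertical through holes of diameter 17 mm at y = -45 and +45 mm; the depth rod stands in one and the punch in the other.
- punch: Bystander: steel punch with the same shaft but a flat disc head of diameter 36 mm and 12 mm thick, 112 mm long in all. Origin at the centre of its tip.
- canister: Bystander: black canister, diameter 42 mm, 120 mm tall, standing; origin under its centre.
- angle: Bystander: steel angle bracket 70 x 40 x 54 mm, origin under the centre of its flat leg.
- driver: Bystander: screwdriver lying on the bench, origin under its middle.
Not all that is in view belongs to the job. What is shaped like the rod but blue or green is not meant.

How it is judged:
By the outcome, as a careful person would: the job done as asked, in the order asked, and still so for the second after the job is handed in, with the robot touching nothing.
It also fails if it takes over 61 s, if anything falls off the work surface, if the arm or the gripper's body presses on something with over 40 N, if the wrist force passes 120 N, or if a joint passes its speed limit or range.

## Working session

There is one attempt and no reset: what is moved stays moved. The work goes in short steps, each a Python script; the robot and the scene stay as the last script left them, time stands still between calls to the robot, and variables do not carry over. Pictures are saved under pics/ and viewed, at most 10 in all, crops included, and the job is handed in when it is done.

```bash
ls; mkdir -p pics; python3 - <<'E'
from station import bot
import cv2,numpy as np
for c in("side","top"):
    d=bot.read_camera(c); cv2.imwrite(f"pics/{c}0.png",d["pixels"][:,:,::-1])
    print(c,np.round(d["intrinsics"],1).tolist(),np.round(d["extrinsics"],3).tolist())
    for n in("rod_tip","rod_top","fixture","bore_mouth","rider_top","rack","punch"):
        print(n,[(np.round(r["position"],1).tolist(),round(r["score"],2)) for r in bot.landmark_of(n,c)[:3]])
print(bot.read_time_s(),bot.read_eef_rot())
E
```

```text
pics
side [[506.6, 0.0, 316.5], [0.0, 506.6, 243.1], [0.0, 0.0, 1.0]] [[0.954, -0.18, 0.24, 363.545], [-0.299, -0.53, 0.794, -839.984], [-0.016, -0.829, -0.559, 751.764], [0.0, 0.0, 0.0, 1.0]]
rod_tip [([262.5, 399.4], 0.86), ([335.7, 378.2], 0.81), ([315.0, 350.6], 0.68)]
rod_top [([313.6, 300.2], 0.94), ([333.9, 323.4], 0.79), ([250.0, 345.1], 0.69)]
fixture [([288.6, 289.5], 0.72)]
bore_mouth [([286.1, 269.2], 0.59)]
rider_top [([286.0, 196.9], 0.83)]
rack [([301.3, 399.7], 0.85)]
punch [([392.1, 317.6], 0.16)]
top [[609.8, 0.0, 316.4], [0.0, 609.8, 235.0], [0.0, 0.0, 1.0]] [[-0.026, -0.993, 0.111, 454.171], [-0.999, 0.028, 0.018, -23.019], [-0.021, -0.11, -0.994, 1525.829], [0.0, 0.0, 0.0, 1.0]]
rod_tip [([404.1, 281.2], 0.63), ([377.0, 253.7], 0.59), ([408.8, 250.2], 0.43)]
rod_top [([422.2, 309.4], 0.61), ([412.9, 274.6], 0.53), ([417.3, 239.9], 0.47)]
fixture [([298.4, 260.3], 0.55)]
bore_mouth [([298.5, 260.3], 0.82)]
rider_top [([250.8, 243.6], 0.74)]
rack [([420.1, 278.3], 0.63), ([401.2, 280.0], 0.43)]
punch [([441.0, 277.7], 0.57)]
0.8 [-1.79995303e+02 -8.93061110e-04  1.80331967e+01]
```

View pics/side0.png

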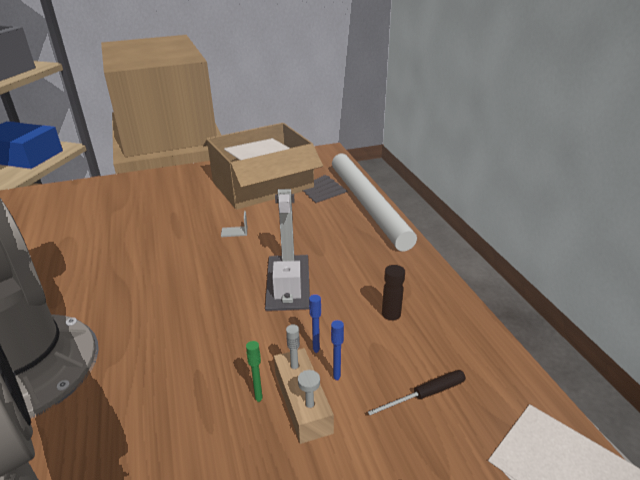

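View pics/top0.png

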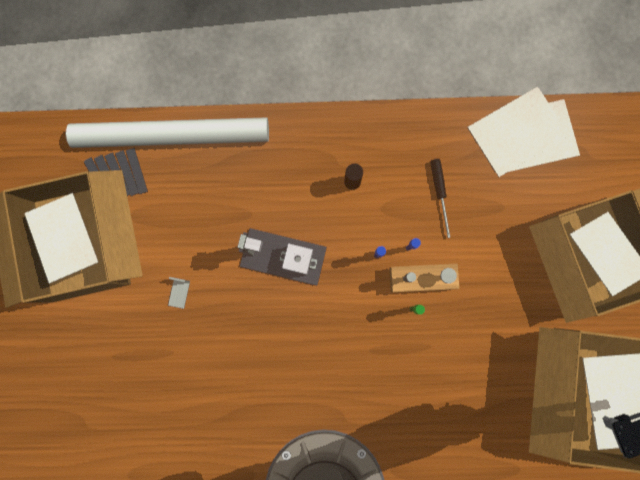

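The side view shows the rod candidates: steel slim grip in the rack (292,330), blue (315,300) and (337,326), green (254,346); the steel disc head at (309,380) is the punch. The bare-steel slim-grip one in the rack is the match, at top-view (411,277). The fixture hub is at top-view (298,258) and the rider at (252,244). I'll confirm in an enlarged crop.

```bash
python3 - <<'E'
import cv2,numpy as np
s=cv2.imread("pics/side0.png");t=cv2.imread("pics/top0.png")
f=lambda i,x,y:cv2.resize(i[y:y+75,x:x+100],(400,300),interpolation=cv2.INTER_CUBIC)
g=lambda i,x,y:cv2.resize(i[y:y+100,x:x+133],(400,300),interpolation=cv2.INTER_CUBIC)
cv2.imwrite("pics/m0.png",np.vstack([np.hstack([f(t,370,240),f(t,235,220)]),np.hstack([g(s,240,315),f(s,240,240)])]))
E
```

```text
(no output)
```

View pics/m0.png

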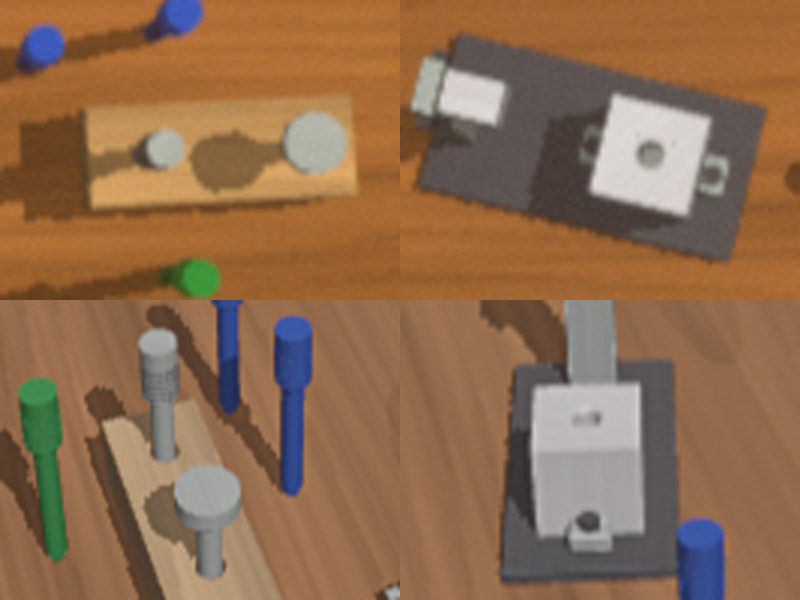

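Crop confirms it: the bare-steel ringed slim grip stands in the rack at top (411,276) / side (292.5,329); bore is at top (297.4,258), side (286.6,269.4); rider at top (252.6,244).

```bash
cat > h.py <<'E'
from station import bot
import cv2,numpy as np
from scipy.optimize import least_squares
def ray(d,p):
    v=np.linalg.inv(d["intrinsics"])@[p[0],p[1],1]; E=d["extrinsics"]; return E[:3,3],E[:3,:3]@v
def onz(d,p,z):
    o,v=ray(d,p); return o+v*(z-o[2])/v[2]
def proj(d,P):
    E=np.linalg.inv(d["extrinsics"]); c=E[:3,:3]@np.array(P)+E[:3,3]; q=d["intrinsics"]@c; return q[:2]/q[2]
def save(name,t,s,tc,sc):
    f=lambda i,c:cv2.resize(i[c[1]:c[1]+75,c[0]:c[0]+50,::-1],(400,600),interpolation=cv2.INTER_CUBIC)
    cv2.imwrite(name,np.hstack([f(t["pixels"],tc),f(s["pixels"],sc)]))
E
python3 - <<'E'
from h import *
s=bot.read_camera("side");t=bot.read_camera("top")
for n,pt,ps,z in(("rod",(411.1,276.4),(292.5,329.0),140),("bore",(297.4,258.2),(286.6,269.4),70),("rider",(252.6,243.9),(286,196.9),197)):
    a=onz(t,pt,z);b=onz(s,ps,z);print(n,a.round(1),b.round(1))
c=np.array([[460,35],[765,107],[730,262],[418,188]])-[400,0]
q=[onz(t,((x+.5)/4-.5+235,(y+.5)/4-.5+220),10) for x,y in c]
print(np.round(q,1),[np.degrees(np.arctan2(*(q[i]-q[j])[[1,0]])).round(2) for i,j in((0,1),(3,2),(2,1),(3,0))])
q=[onz(t,((x+.5)/4-.5+235,(y+.5)/4-.5+220),70) for x,y in ((214,94),(311,115),(290,216),(189,195))]
print([np.degrees(np.arctan2(*(q[i]-q[j])[[1,0]])).round(2) for i,j in((0,1),(3,2),(2,1),(3,0))])
for y in (0,90,-90,180,12,102,-78): 
  j=bot.inverse_kinematics([528,-188,240],[180,0,y]); print(y,None if j is None else np.round(j))
E
```

```text
rod [ 508.3 -209.   140. ] [ 507.  -211.7  140. ]
bore [561.9  51.   70. ] [560.8  48.6  70. ]
rider [586.7 142.1 197. ] [591.9 148.3 197. ]
[[644.7 172.3  10. ]
 [593.9 -17.8  10. ]
 [498.1   6.6  10. ]
 [549.3 199.9  10. ]] [np.float64(75.05), np.float64(75.16), np.float64(165.73), np.float64(163.86)]
[np.float64(76.14), np.float64(76.72), np.float64(166.83), np.float64(164.91)]
0 [ 22.  12. -11. 104.   3.  64. -79.]
90 [ 34.  14. -24. 103.   6.  64.   7.]
-90 [ -40.   24.   70.  107.  -25.   66. -141.]
180 [ 43.  15. -36. 103.  10.  65.  94.]
12 [ 23.  13. -11. 104.   3.  64. -68.]
102 [ 35.  14. -26. 103.   7.  64.  19.]
-78 [  13.   12.    0.  105.   -0.   63. -155.]
```

```bash
python3 - <<'E'
from h import *
o=[180,0,75.2]
bot.command_gripper(0.55)
bot.movep([507.7,-210.3,215],o)
bot.movel([507.7,-210.3,107],speed=120)
z=bot.read_tcp_pos()
s=bot.read_camera("side"); 
bot.command_gripper(0.0)
print(z,bot.read_tcp_pos(),bot.read_grip_width()*94,bot.read_finger_force(),bot.read_time_s())
bot.movel([507.7,-210.3,265],speed=150)
print(bot.read_grip_width()*94,bot.read_wrist_force())
bot.movep([561.4,49.8,265],o)
bot.movel([561.4,49.8,190],speed=120)  # tip ~ 83
s=bot.read_camera("side");t=bot.read_camera("top")
print(bot.read_tcp_pos(),bot.read_time_s())
print([(r["position"],r["score"]) for r in bot.landmark_of("rod_tip","side")[:5]],bot.landmark_of("rod_top","side")[:1],proj(s,[561.4,49.8,83]),proj(s,[561.4,49.8,223]))
save("pics/a.png",t,s,(275,220),(262,205))
E
```

```text
[ 508.15967535 -210.42634929  107.66148878] [ 507.7497901  -210.34283314  107.10276652] 21.22478061351223 29.950844943523407 5.2833
21.649462988327194 [ 0.32512105 -1.03716227 -1.68595379]
[561.91476543  49.81800663 190.8621717 ] 8.3917
[([338.1, 375.8], 0.81), ([259.6, 399.8], 0.74), ([292.5, 269.7], 0.65), ([312.4, 350.5], 0.63)] [{'position': [252.0, 344.4], 'score': 0.96}] [286.41717797 264.3672586 ] [283.09167593 209.93454941]
```

View pics/a.png

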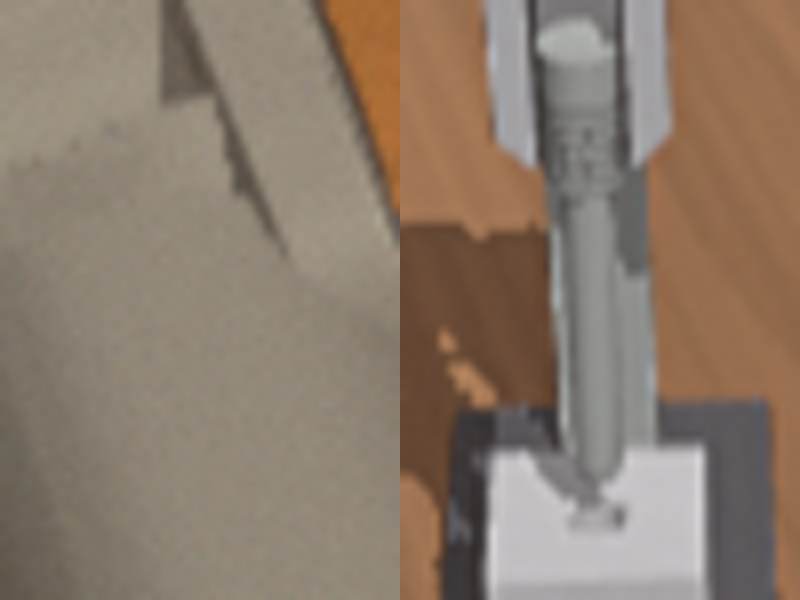

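Left crop is blocked by the gripper; the right crop shows the rod upright between the fingers, tip at side (286.3,263.9) as predicted, directly over the bore at (286.4,269.1). Lowering with contact guard.

```bash
python3 - <<'E'
from h import *
s=bot.read_camera("side")
print(onz(s,(286.45,269.1),70).round(1), bot.read_wrist_force().round(2))
x,y=561.2,49.7
print(bot.movel([x,y,184],speed=40)); bot.pause(.3)
f0=np.array(bot.read_wrist_force());p=bot.read_tcp_pos()
print(f0.round(2),p.round(2))
c=bot.movel([x,y,107.1+70-11],speed=12,contact_N=4)
p=bot.read_tcp_pos(); print(c,p.round(2),"tipz",p[2]-107.1,(np.array(bot.read_wrist_force())-f0).round(2),bot.read_wrist_torque(),bot.read_time_s())
E
```

```text
[560.8  49.8  70. ] [ 0.29  0.46 -1.91]
False
[ 0.9   0.47 -1.31] [561.26  49.71 184.08]
False [561.14  49.75 166.09] tipz 58.99410704012354 [-2.28  0.92  0.17] [ 0.53813612  0.42795332 -0.04387397] 10.7833
```

```bash
python3 - <<'E'
from h import *
x,y=560.7,49.9
bot.movel([x,y,166.1],speed=20); bot.pause(.2)
f0=np.array(bot.read_wrist_force());print(f0.round(2))
c=bot.movel([x,y,107.1+70-44],speed=10,contact_N=4)
p=bot.read_tcp_pos(); print(c,p.round(2),"depth",70-p[2]+107.1,(np.array(bot.read_wrist_force())).round(2),bot.read_time_s())
if c:
    z=p[2]
    for i in range(4):
        z-=1; bot.movel([x,y,z],speed=10); bot.pause(.1)
        p=bot.read_tcp_pos();print("depth",round(70-p[2]+107.1,2),bot.read_wrist_force().round(2),round(bot.read_grip_width()*94,2))
E
```

```text
[ 0.34  1.51 -1.9 ]
True [560.56  50.16 143.65] depth 33.44767313980586 [0.12 0.32 4.6 ] 13.2917
depth 34.24 [-0.49  1.18  4.28] 21.55
depth 35.33 [-1.06  1.    5.02] 21.36
depth 36.38 [-1.68  1.67  5.17] 21.51
depth 37.4 [-0.53  1.53  4.81] 21.78
```

```bash
python3 - <<'E'
from h import *
x,y=560.6,50.0
z=bot.read_tcp_pos()[2]
st=1.0; hist=[]
while True:
    z-=st
    if 177.1-z>51.5: print("limit");break
    bot.movel([x,y,z],speed=10); bot.pause(.1)
    f=np.mean([bot.read_wrist_force() for _ in range(5)],0)
    p=bot.read_tcp_pos();print("depth",round(177.1-p[2],2),f.round(2))
    if f[2]>10.5: break
    if f[2]>6.7 or 177.1-z>40.5: st=.4
print(bot.read_grip_width()*94,bot.read_time_s())
E
```

```text
depth 38.38 [1.03 1.67 4.23]
depth 39.37 [0.43 1.22 5.4 ]
depth 40.39 [-1.16  2.53  4.3 ]
depth 41.4 [-0.81  1.36  4.96]
depth 41.73 [-0.25  2.1   5.56]
depth 42.11 [-0.95  2.03  6.47]
depth 42.49 [-0.48  2.08  6.83]
depth 42.87 [-1.05  1.49  6.68]
depth 43.14 [-1.26  1.58  8.29]
depth 43.38 [-1.21  2.05 10.22]
depth 43.63 [-2.15  2.94 12.36]
21.633405907790973 18.5417
```

```bash
python3 - <<'E'
from h import *
x,y=560.6,50.0
p0=bot.read_tcp_pos()
bot.command_gripper(0.42); bot.pause(.2)
bot.movel([x,y,185],speed=100)
bot.command_gripper(0.0)
bot.movel([x,y,172],speed=60); bot.pause(.2)
print(bot.read_wrist_force())
c=bot.movel([x,y,162],speed=4,contact_N=2.5)
p=bot.read_tcp_pos(); print(c,"pred",p0[2]+140-107.1,"touch",p,bot.read_wrist_force(),bot.read_time_s())
bot.movel([x,y,215],speed=120)
u=np.array([np.cos(np.radians(75.2)),np.sin(np.radians(75.2))])
r=np.array([x,y])+94*u
bot.movel([r[0],r[1],215],speed=120)
bot.pause(.2);print(bot.read_wrist_force())
c=bot.movel([r[0],r[1],190],speed=10,contact_N=2.5); print(c,bot.read_tcp_pos(),r)
s=bot.read_camera("side");t=bot.read_camera("top")
save("pics/b.png",t,s,(235,215),(262,180));print(bot.read_time_s())
E
```

```text
[ 0.15529253 -0.92244531  0.79367145]
True pred 166.3698511094939 touch [560.62778943  50.06429034 167.45918623] [ 0.76912123 -0.20395323  5.41531803] 22.5
[ 0.01154114  0.3494454  -0.13638845]
True [584.58969858 140.88869667 200.10151596] [584.61190125 140.88139853]
25.7417
```

View pics/b.png

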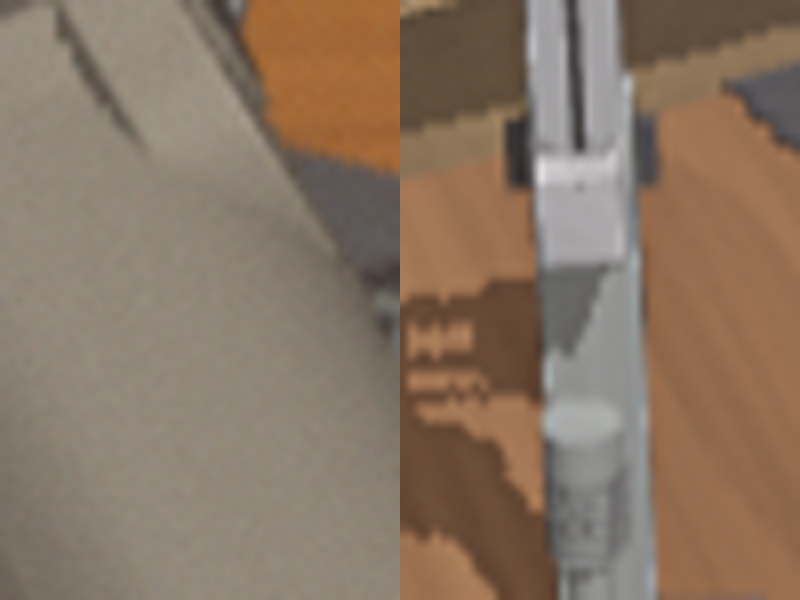

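Right crop shows the closed fingers resting on the rider top (side 284,201) and the rod standing upright, its top at (284.5,232). The touched height is 1.1 mm above the prediction, so I'll confirm the bottoming with a gentle press on the rod's top before setting the rider.

```bash
python3 - <<'E'
from h import *
x,y=560.6,50.0
q=bot.read_tcp_pos()
bot.movel([q[0],q[1],215],speed=120); bot.movel([x,y,215],speed=150)
bot.movel([x,y,170],speed=100); bot.pause(.2)
F=lambda:np.mean([bot.read_wrist_force()[2] for _ in range(5)])
f0=F(); z=168.2
while z>165:
    z-=.2
    bot.movel([x,y,z],speed=5); bot.pause(.08)
    f=F()-f0; print(round(bot.read_tcp_pos()[2],2),round(f,2))
    if f>10.5: break
print(bot.read_time_s())
E
```

```text
168.0 0.92
167.86 0.09
167.67 2.39
167.49 4.38
167.35 4.62
167.23 5.86
167.13 6.96
167.06 7.83
166.91 8.16
166.78 10.27
166.68 10.97
31.5583
```

```bash
python3 - <<'E'
from h import *
x,y=560.6,50.0
F=lambda n=12:np.mean([bot.read_wrist_force()[2] for _ in range(n)])
bot.movel([x,y,169.5],speed=20); bot.pause(.25)
f0=F(25); z=168.2; L=[]
while z>166.5:
    z-=.15
    bot.movel([x,y,z],speed=5); bot.pause(.08)
    f=F()-f0; L.append((round(bot.read_tcp_pos()[2],2),round(f,2)))
    if f>4: break
print(L,bot.read_time_s())
E
```

```text
[(np.float64(168.02), np.float64(0.41)), (np.float64(167.97), np.float64(0.88)), (np.float64(167.81), np.float64(0.85)), (np.float64(167.67), np.float64(2.95)), (np.float64(167.52), np.float64(4.69))] 33.9917
```

```bash
python3 - <<'E'
from h import *
x,y=560.6,50.0; T=167.8
bot.movel([x,y,215],speed=150)
bot.movel([584.6,140.9,215],speed=150)
bot.movel([584.6,140.9,203],speed=80)
bot.movel([584.6,140.9,T+1.2],speed=20); bot.pause(.1)
z=T+.5
for i in range(12):
    bot.movel([584.6,140.9,z],speed=5); bot.pause(.15)
    p=np.mean([bot.read_tcp_pos()[2] for _ in range(10)]); print(round(z,2),round(p,2),bot.read_wrist_force().round(1))
    if p<T+.06: break
    z-=min(.3,p-T)
bot.movel([584.6,140.9,171],speed=20)
bot.movel([584.6,140.9,230],speed=120)
bot.movep([480,-20,300],[180,0,75.2])
s=bot.read_camera("side");t=bot.read_camera("top")
save("pics/c.png",t,s,(255,215),(262,195));print(bot.read_time_s())
E
```

```text
168.3 168.33 [ 3.2 -0.2  3.4]
168.0 168.03 [2.8 1.1 3.2]
167.77 167.76 [ 3.8 -0.4  4. ]
40.6083
```

View pics/c.png

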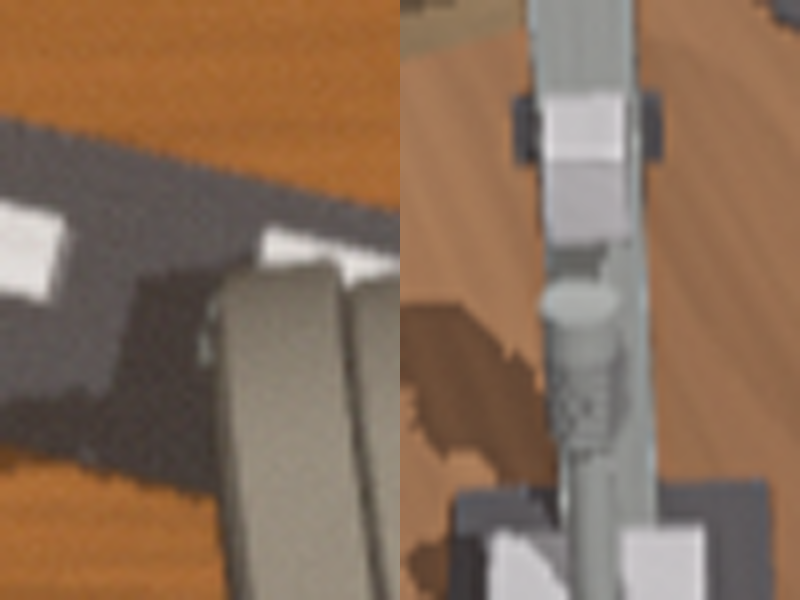

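The right crop shows the rod standing in the bore, top at side (284,232). The rider has been lowered, top at (284,210), and nothing touches either. Handing in.

```bash
python3 -c "
from station import bot
print(bot.hand_in())"
```

```text
the job is handed in; nothing more can be done
None
```

I handed the job in at about 41 s: the rod stands in the bore with the plug bottomed (peak wrist-force reading about 12 N, limit 25 N), and I set the rider's top at 167.8 mm to match the rod's top by touch; I don't know the judge's result.

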